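# Find the socket that fits the recessed hub nut and hold it seated

## Robot

A 6-joint arm with a two-finger parallel gripper is mounted at the origin on the work surface. World frame = base frame: x ahead of the robot, y to its left, z up, the work surface at z = 0. Lengths are in mm, angles in degrees, forces in N, time in s.
With the tool pointing down it reaches from about 350 to 850 mm from the base axis. Payload 8.1 kg.
Tool frame: the origin (TCP) lies at the very end of the fingers, on their centre line; the grasp point (between the pads) lies 19 mm behind it (pinch_z is the z of the grasp point in the tool frame, in mm); z points along the fingers, y is the direction in which the jaws open and shut (so a half turn about z gives the same grasp; the last joint's range is limited). The gripper opens to 85 mm and grips with 20 to 120 N. Pads are 22 mm wide; open, the fingers measure 114 mm over their backs; the gripper's body (76 mm by 85 mm) begins 54 mm behind the grasp point. The pads swing forward as they close: fully open they stand 13 mm farther back than shut.
Start: joints at [68.847, 7.471, 85.268, -0, 87.261, -4.893], TCP at [167.981, 576.01, 231.292] pointing down, gripper open.
Joint ranges: [-169.43, 169.43], [-51.17, 129.36], [1.28, 143.12], [-76.62, 256.62], [0, 156.53], [-152.29, 152.29]. Speed limits (degrees/s): [136.94, 136.94, 159.86, 180, 180, 180].

## Interface

Orientations are given as [roll, pitch, yaw] about the fixed x, y, z axes, in that order (R = Rz(yaw) Ry(pitch) Rx(roll)).
In Python, from bench import * gives the robot as it stands.
- The arm moves only by the shell command python3 -m creep 'ROWS' [FORCE]. ROWS is a JSON object of lists of equal length, an entry for each row: "translation": the shift along the tool's x, y, z in mm, a list of three; "rotation": the turn, a rotation vector about the tool's x, y, z in rad, a list of three; "claw": the finger opening in mm, from 0 to 85.4. In form: {"translation": [[dx, dy, dz], ...], "rotation": [[ax, ay, az], ...], "claw": [claw, ...]}. A call has 1 to 10 rows; each row shifts and turns the commanded pose from where the row before left it, along the tool's axes as they then stand; what a row does not reach is not made up. A row lasts 1/10 s, in which the tool goes at most 50 mm and 8.59 degrees, less where a joint would pass 70% of its speed; a pose out of reach is approached as far as the arm can. A call is refused whole if a number of a shift passes 50 or a number of a turn 0.15, either way. A call with a gripper value outside its range is refused whole. The fingers move at their own pace and stop on an object; FORCE is the grip in N (left out, the last holds). Time passes only in rows, so rows that do not move let the fingers close. It gives the time, the measured TCP pose, the force and the opening at its end, in the units of the state.
- sense(): the state, without advancing time (a new reading comes with each control period).
- snapshot(name): name is "scene" or "top"; returns a dict with "frame" (420x560x3 uint8, red, green, blue), "intrinsics" (3x3 intrinsics, pixels), "dist" ([k1, k2, p1, p2, k3] as OpenCV has them; the pictures are not rectified), "extrinsics" (4x4, takes a point from camera to world coordinates). Camera axes: x right, y up, looking along -z (the intrinsics and any distortion apply to the point x, -y, -z); pixel columns grow to the right and rows downward; lengths in mm; the calibration is good to about 2 mm. A picture is of the moment at which its call begins. There is no depth.
- hand_in(): hands the job in, once; it reports no verdict.
The state is a dict: "time": time; "joint_pos": joint angles; "qd": joint speeds; "joint_efforts": joint torques, N m; "tool_pos": TCP position; "tcp_rot": TCP orientation; "ft_force": force on the tool from outside, world axes, zero at the start; "wrist_torque": the same for the moment, N m; "finger_gap": finger opening in mm.
Only numpy, scipy, OpenCV 4.12 (cv2) and the standard library are available. Lean on these libraries where they do the work, as an engineer would, in place of code of your own. Each camera call takes 0.05 s, during which the arm holds its last target.

## Task

The hub in the vise has a recessed hex nut of unknown size, and I need the socket that fits it: try the sockets from the steel tray on the nut, standing any that stop short on the nut or on the rim of the recess back upright in the tray, until one goes all the way down over the nut. Leave the other tools where they are, and finish holding: the right socket square and fully home on the nut, down on its washer, and still gripped, so that I can put the ratchet to it.

Things in the scene. Friction and masses are not known exactly. Their poses are not given: they have to be found in the camera images.
- socket_small: hex socket, size 24, plain steel, about 0.26 kg, mouth down: lower end 34 mm outside, 40 mm tall, six-sided mouth 25.2 mm across flats, 30 mm deep (1.5 mm chamfer at its edge); 5 mm taper; round drive end 30 mm across up to the top at 76 mm (grip 46 to 74 mm up). Origin: centre of the mouth's plane, underneath; z up; x is square to a pair of the mouth's flats and to two sides of the 13 mm square hole in its top.
- socket_medium: hex socket, size 27, plain steel, about 0.32 kg, mouth down: lower end 40 mm outside, 40 mm tall, six-sided mouth 28.2 mm across flats, 30 mm deep (1.5 mm chamfer at its edge); 5 mm taper; round drive end 30 mm across up to the top at 76 mm (grip 46 to 74 mm up). Origin: centre of the mouth's plane, underneath; z up; x is square to a pair of the mouth's flats and to two sides of the 13 mm square hole in its top.
- socket_large: hex socket, size 30, plain steel, about 0.39 kg, mouth down: lower end 46 mm outside, 40 mm tall, six-sided mouth 31.2 mm across flats, 30 mm deep (1.5 mm chamfer at its edge); 5 mm taper; round drive end 30 mm across up to the top at 76 mm (grip 46 to 74 mm up). Origin: centre of the mouth's plane, underneath; z up; x is square to a pair of the mouth's flats and to two sides of the 13 mm square hole in its top.
- nut_seat (a point): centre of the washer face under the nut, bottom of the round recess in the hub in the vise; z up along the nut, x square to a pair of its flats. The tight nut is 24, 27 or 30 mm across flats (15, 16, 18 mm tall, stud end 5 mm proud), unmarked, which one changes each time. To enter, a socket must match the hex's yaw (it repeats every 60 degrees) to 4 degrees and its centre to 1.5 mm.
- recess_rim (a point): centre of the recess's mouth, on the nut's axis, level with the hub's flat top (110 mm across; 5 mm screw heads at 43 mm radius), 26 mm above nut_seat. The recess is 3 mm wider than the fitting socket's outside: too small a socket stops on the nut, 12 to 18 mm above nut_seat, too big a one stops here, 26 mm above it; the right one goes down to nut_seat.
- vise: blue cast machine vise, fixed, holding the round hub in its jaws; 186 mm wide, jaws 88 mm high, reaching 100 mm to -y of its origin and 265 mm to +y (screw and tommy bar). Origin: on the bench below the hub's centre; y along the screw, z up. The hub's top is 120 mm above the bench.
- tray: flat steel tool tray lined with black rubber, fixed, 170 mm (x) by 270 mm (y), floor 3 mm thick, lip 15 mm high and 3 mm thick all round. Origin: centre of its underside. Sockets and adapter stand in a row along y, about 25 mm to -x of its middle, some 68 mm apart, in any order and at any yaw; the extension bar lies along the +x side.
- timber: timber offcut 125 x 255 x 40 mm, beyond the vise (+x side), with two other hubs like the one in the vise waiting on it (tops 120 mm above the bench). Fixed; not part of the job. Origin: centre of its underside.
- adapter: square-drive adapter standing in the tray's row with the sockets: round foot 26 mm across, 13 mm square on top, 36 mm tall, no hex mouth. Not a socket; leave it. Origin: centre of its underside.
- extension: extension bar 126 mm long, 22 mm thick at one end, lying in the tray; leave it. Origin: under its middle.
- ratchet: ratchet handle 250 mm long lying on the bench, 39 mm high at its head; leave it. Origin: under it, 50 mm from the middle of its head.
- spanner: combination spanner 240 mm long lying on the bench; leave it. Origin: under its middle.
- hammer: hammer 300 mm long with wooden handle, lying on the bench; leave it. Origin: under its middle.
- grease_tin: grey round tin 89 mm across, 72 mm tall; leave it. Origin: centre of its underside.
- oil_bottle: white bottle 60 mm across, 160 mm tall; leave it. Origin: centre of its underside.

How it is judged (in metres and radians):
On the way:
1. a socket from the tray is held over the nut, above the rim of the recess (((horizontal distance between socket_small and nut_seat below 0.02 m and z of socket_small in the frame of nut_seat above 0.026 m and contact force between the fingers and socket_small above 1 N) or (horizontal distance between socket_medium and nut_seat below 0.02 m and z of socket_medium in the frame of nut_seat above 0.026 m and contact force between the fingers and socket_medium above 1 N) or (horizontal distance between socket_large and nut_seat below 0.02 m and z of socket_large in the frame of nut_seat above 0.026 m and contact force between the fingers and socket_large above 1 N))), for 0.04 s.
At the end, for the whole second after the job is handed in: One socket is home on the nut (mouth within 3 mm of the washer in height and of the nut axis, tilt under 0.06 rad), at rest and still gripped (over 2 N); the other two stand upright (within 0.1 rad), at rest and let go, on the tray floor (((horizontal distance between socket_small and nut_seat below 0.003 m and z of socket_small in the frame of nut_seat between -0.003 and 0.003 m and angle between socket_small's own z axis and vertical below 0.06 rad and linear speed of each of socket_small, socket_medium, socket_large below 0.02 m/s and contact force between the fingers and socket_small above 2 N and angle between each of socket_medium, socket_large's own z axis and vertical below 0.1 rad and z of socket_medium in the frame of tray between 0 and 0.007 m and x of socket_medium in the frame of tray between -0.08 and 0.08 m and y of socket_medium in the frame of tray between -0.13 and 0.13 m and contact force between the fingers and socket_medium below 0.5 N and z of socket_large in the frame of tray between 0 and 0.007 m and x of socket_large in the frame of tray between -0.08 and 0.08 m and y of socket_large in the frame of tray between -0.13 and 0.13 m and contact force between the fingers and socket_large below 0.5 N) or (horizontal distance between socket_medium and nut_seat below 0.003 m and z of socket_medium in the frame of nut_seat between -0.003 and 0.003 m and angle between socket_medium's own z axis and vertical below 0.06 rad and linear speed of each of socket_medium, socket_small, socket_large below 0.02 m/s and contact force between the fingers and socket_medium above 2 N and angle between each of socket_small, socket_large's own z axis and vertical below 0.1 rad and z of socket_small in the frame of tray between 0 and 0.007 m and x of socket_small in the frame of tray between -0.08 and 0.08 m and y of socket_small in the frame of tray between -0.13 and 0.13 m and contact force between the fingers and socket_small below 0.5 N and z of socket_large in the frame of tray between 0 and 0.007 m and x of socket_large in the frame of tray between -0.08 and 0.08 m and y of socket_large in the frame of tray between -0.13 and 0.13 m and contact force between the fingers and socket_large below 0.5 N) or (horizontal distance between socket_large and nut_seat below 0.003 m and z of socket_large in the frame of nut_seat between -0.003 and 0.003 m and angle between socket_large's own z axis and vertical below 0.06 rad and linear speed of each of socket_large, socket_small, socket_medium below 0.02 m/s and contact force between the fingers and socket_large above 2 N and angle between each of socket_small, socket_medium's own z axis and vertical below 0.1 rad and z of socket_small in the frame of tray between 0 and 0.007 m and x of socket_small in the frame of tray between -0.08 and 0.08 m and y of socket_small in the frame of tray between -0.13 and 0.13 m and contact force between the fingers and socket_small below 0.5 N and z of socket_medium in the frame of tray between 0 and 0.007 m and x of socket_medium in the frame of tray between -0.08 and 0.08 m and y of socket_medium in the frame of tray between -0.13 and 0.13 m and contact force between the fingers and socket_medium below 0.5 N))); the arm keeps its last pose, push and grip.
It fails at once if another tool, tin or bottle is pushed more than 30 mm from its place (distance of any of adapter, extension, ratchet, spanner, hammer, grease_tin, oil_bottle from where it was at the start of the episode above 0.03 m).
It also fails if it takes over 72 s, if anything falls off the work surface, if the arm or the gripper's body presses on something with over 40 N, if the wrist force passes 120 N, or if a joint passes its speed limit or range.

## Working session

There is one attempt and no reset: what is moved stays moved. The work goes in short steps, Python scripts to look and compute and a shell command to move; the robot and the scene stay as the last step left them, time stands still between calls to the robot, and variables do not carry over. Pictures are saved under pics/ and viewed, and the job is handed in when it is done.

```bash
ls; mkdir -p pics; python3 - <<'E'
from bench import *
import cv2
print(sense())
for n in("scene","top"):
    s=snapshot(n); cv2.imwrite(f"pics/{n}0.png",s["frame"][:,:,::-1]); print(s["intrinsics"],s["dist"],s["extrinsics"])
E
```

```text
pics
{'time': 0.0, 'joint_pos': array([ 6.88471637e+01,  7.51572562e+00,  8.53312766e+01,  1.08328724e-03,
        8.72596202e+01, -4.89387676e+00]), 'qd': array([ 0.04162782,  0.02179399, -0.00602188, -0.09166635, -0.11424322,
        0.10698678]), 'joint_efforts': array([ 9.15120690e-04, -5.69357371e+01, -5.00573552e+01, -2.15891455e-04,
        1.40571536e-02, -2.63373664e-05]), 'tool_pos': array([167.76742279, 575.4920686 , 230.21883495]), 'tcp_rot': array([-1.79893859e+02, -1.01740104e-02,  1.63740978e+02]), 'ft_force': array([0.65271749, 0.14474381, 0.51626439]), 'wrist_torque': array([0.03500327, 0.05914269, 0.03207735]), 'finger_gap': 85.58412083977488}
[[433.69487729   0.         283.41412399]
 [  0.         433.69487729 211.50486525]
 [  0.           0.           1.        ]] [-0.01860371  0.          0.          0.          0.        ] [[-9.38901307e-02 -5.29945580e-01  8.42818086e-01  1.51739152e+03]
 [ 9.95279995e-01 -2.90927145e-02  9.25815602e-02  1.78587466e+02]
 [-2.45433227e-02  8.47532475e-01  5.30175753e-01  7.38015645e+02]
 [ 0.00000000e+00  0.00000000e+00  0.00000000e+00  1.00000000e+00]]
[[484.53824086   0.         276.97052317]
 [  0.         484.53824086 205.9453419 ]
 [  0.           0.           1.        ]] [-0.0682484  0.         0.         0.         0.       ] [[-1.16547926e-02  9.91935096e-01 -1.26209871e-01  3.54651454e+02]
 [-9.99904239e-01 -1.06193734e-02  8.87369033e-03  5.98647358e+01]
 [ 7.46185512e-03  1.26301206e-01  9.91963873e-01  1.36265746e+03]
 [ 0.00000000e+00  0.00000000e+00  0.00000000e+00  1.00000000e+00]]
```

View pics/scene0.png

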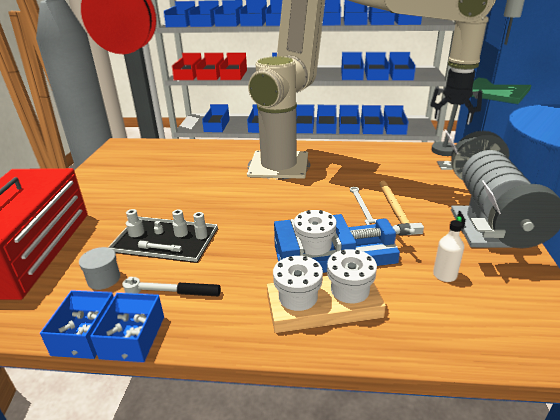

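View pics/top0.png

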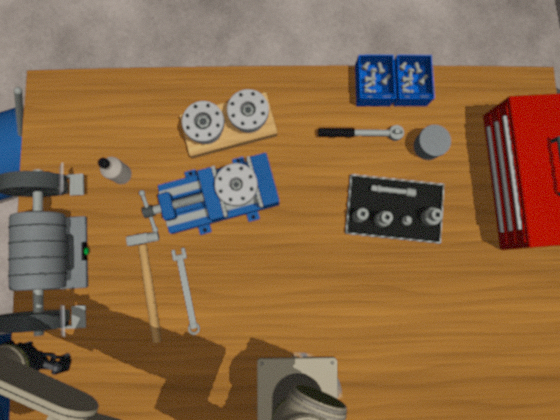

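The scene view shows the vise hub at about (316,222), with the tray row at (135,222), (158,227), (179,222) and (199,225). In the top view the hub is at (236,184), and the tray row is at (361,213), (385,217), (407,220) and (433,215). Next I'll enlarge these areas.

```bash
python3 - <<'E'
from bench import *
import cv2,numpy as np
def acc(n,k=6):
    s=snapshot(n); f=s["frame"].astype(float)
    for i in range(k-1): f+=snapshot(n)["frame"]
    return np.clip(f/k,0,255).astype(np.uint8)[:,:,::-1]
t=acc("top");s=acc("scene")
cv2.imwrite("pics/t.png",t);cv2.imwrite("pics/s.png",s)
def crop(im,x0,y0,x1,y1,k): return cv2.resize(im[y0:y1,x0:x1],None,fx=k,fy=k,interpolation=cv2.INTER_CUBIC)
cv2.imwrite("pics/a.png",crop(t,205,154,265,214,10))
cv2.imwrite("pics/b.png",crop(t,340,165,450,247,7))
cv2.imwrite("pics/c.png",crop(s,285,200,345,245,12))
cv2.imwrite("pics/d.png",crop(s,105,195,225,265,6))
E
```

```text
(no output)
```

View pics/a.png

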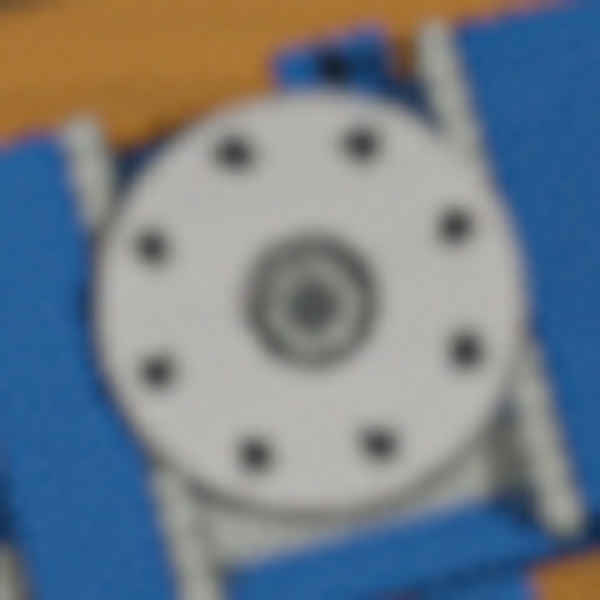

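View pics/b.png

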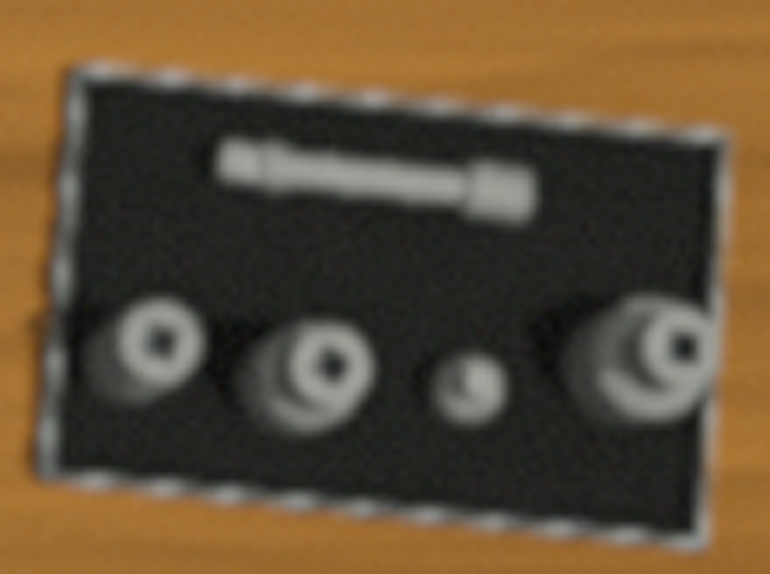

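View pics/c.png

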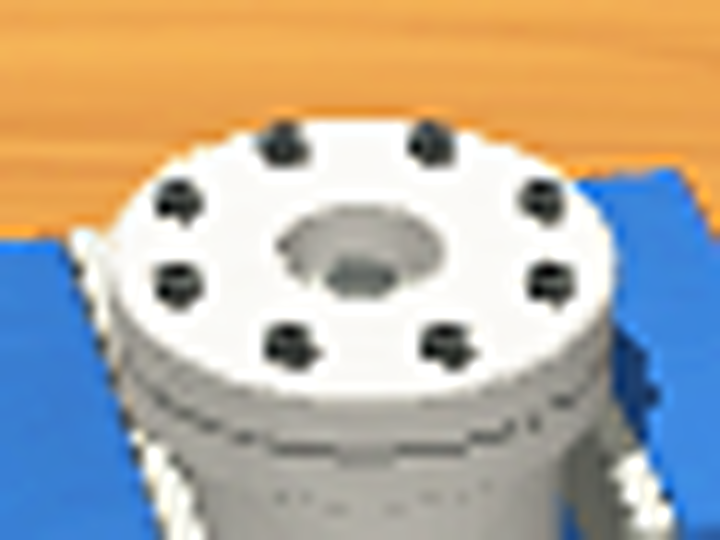

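View pics/d.png

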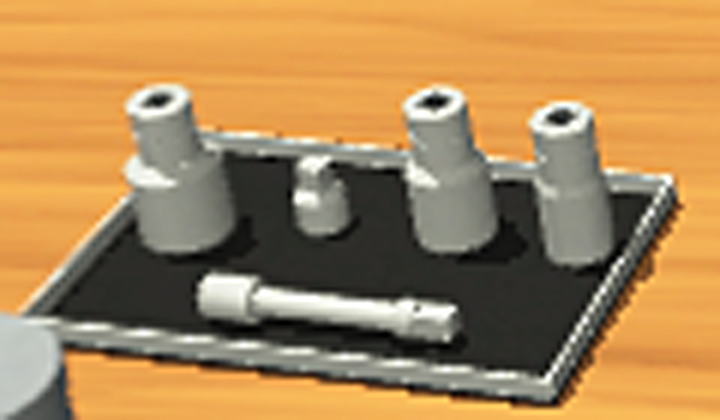

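The socket order in the top view, left to right, is small (crop b, about 160,345), medium (330,365), adapter (475,385) and large (685,348). In the scene crop the recess is about 170 px wide against a 503 px hub, so about 37 mm. That suggests the 24 mm socket, so I'll fit positions and start with it.

```bash
cat > h.py <<'E'
import numpy as np,cv2
from bench import *
from scipy.optimize import minimize
def proj(s,P):
    E=np.array(s["extrinsics"]);P=np.atleast_2d(P).astype(float)
    c=(P-E[:3,3])@E[:3,:3]; c=c*[1,-1,-1]
    return cv2.projectPoints(c.reshape(-1,1,3),np.zeros(3),np.zeros(3),np.array(s["intrinsics"]),np.array(s["dist"]))[0].reshape(-1,2)
def unproj(s,uv,z):
    uv=np.array(uv,float).reshape(-1,1,2);E=np.array(s["extrinsics"])
    n=cv2.undistortPoints(uv,np.array(s["intrinsics"]),np.array(s["dist"])).reshape(-1,2)
    d=np.c_[n[:,0],-n[:,1],-np.ones(len(n))]@E[:3,:3].T
    t=(z-E[2,3])/d[:,2]; return E[:3,3]+d*t[:,None]
def acc(n,k=4):
    s=snapshot(n); f=s["frame"].astype(float)
    for i in range(k-1): f+=snapshot(n)["frame"]
    s["im"]=(f/k).astype(np.float32)[:,:,::-1]; s["g"]=s["im"].mean(2); return s
def samp(g,uv): 
    uv=uv.astype(np.float32); return cv2.remap(g,uv[:,0].copy().reshape(-1,1),uv[:,1].copy().reshape(-1,1),cv2.INTER_CUBIC).ravel()
TH=np.linspace(0,2*np.pi,180,endpoint=False)
def circ(x,y,z,r): return np.c_[x+r*np.cos(TH),y+r*np.sin(TH),np.full(180,z)]
def fitcirc(s,x,y,z,r,d=1.5,sgn=1,rng=8,mask=None):
    # sgn=1: bright inside
    def J(p):
        a=samp(s["g"],proj(s,circ(p[0],p[1],z,r-d)));b=samp(s["g"],proj(s,circ(p[0],p[1],z,r+d)))
        v=np.clip((a-b)*sgn,-20,80)
        return -v.mean()
    best=min(((J((x+i,y+j)),x+i,y+j) for i in np.arange(-rng,rng+.1,2) for j in np.arange(-rng,rng+.1,2)))
    m=minimize(J,best[1:],method="Nelder-Mead",options=dict(initial_simplex=np.array([best[1:],np.add(best[1:],[1,0]),np.add(best[1:],[0,1])])))
    return m.x,m.fun
E
python3 - <<'E'
from h import *
t=acc("top");s=acc("scene")
import pickle;pickle.dump((t,s),open("im.pkl","wb"))
h0=unproj(t,[(236,184)],120)[0];print(h0)
for nm,S in(("top",t),("scene",s)):
    print(nm,"hub",fitcirc(S,h0[0],h0[1],120,55),"recess",[fitcirc(S,h0[0],h0[1],120,r,sgn=1 if 0 else -1) for r in(18.5,21.5,24.5)])
for n,p in dict(small=(363,214),med=(387,217),large=(437,214)).items():
    p0=unproj(t,[p],79)[0]
    print(n,p0,[fitcirc(S,p0[0],p0[1],79,15) for S in(t,s)])
cs=unproj(t,[(340+78/7,165+68/7),(340+730/7,165+132/7),(340+700/7,165+545/7),(340+45/7,165+478/7)],15)
print(cs)
E
```

```text
[571.42111278 154.61360515 120.        ]
top hub (array([573.08624243, 155.82766322]), np.float64(-36.333831787109375)) recess [(array([572.29663334, 155.48563192]), np.float64(-37.290679931640625)), (array([570.13809497, 159.05165911]), np.float64(-17.92992401123047)), (array([569.41664667, 162.60989238]), np.float64(-12.28238296508789))]
scene hub (array([574.83227515, 155.7958275 ]), np.float64(-57.42230987548828)) recess [(array([573.3829643 , 155.72072528]), np.float64(-65.88826751708984)), (array([573.36007524, 151.43890668]), np.float64(-29.3669490814209)), (array([571.18884227, 148.18731516]), np.float64(-21.978958129882812))]
small [ 493.7969212  -181.43938393   79.        ] [(array([ 495.70328768, -180.46913377]), np.float64(-45.3007698059082)), (array([ 497.84853627, -180.08711093]), np.float64(-59.48651123046875))]
med [ 484.98969692 -245.82001519   79.        ] [(array([ 486.10687012, -245.72289109]), np.float64(-43.488990783691406)), (array([ 488.22268494, -245.40800725]), np.float64(-61.51353073120117))]
large [ 491.50469532 -382.16499634   79.        ] [(array([ 491.52130927, -382.06985594]), np.float64(-28.582134246826172)), (array([ 492.99075543, -382.73498086]), np.float64(-56.331565856933594))]
[[ 613.13779987 -163.55966309   15.        ]
 [ 584.50494623 -430.07167255   15.        ]
 [ 416.78055264 -408.56995086   15.        ]
 [ 447.11410561 -145.17008614   15.        ]]
```

```bash
python3 - <<'E'
from h import *
import pickle;t,s=pickle.load(open("im.pkl","rb"))
def poly(x,y,z,a,yaw,n):
    th=TH; k=np.pi/n
    ph=(th-np.radians(yaw))
    r=a/np.cos((ph+k)%(2*k)-k)
    return np.c_[x+r*np.cos(th),y+r*np.sin(th),np.full(180,z)]
def scan(S,c,z,af,n,sgn,d=1.2):
    out=[]
    for yaw in np.arange(0,360/n,3):
        b=-1e9
        for i in np.arange(-2,2.1,.5):
            for j in np.arange(-2,2.1,.5):
                v=(samp(S["g"],proj(S,poly(c[0]+i,c[1]+j,z,af/2-d,yaw,n)))-samp(S["g"],proj(S,poly(c[0]+i,c[1]+j,z,af/2+d,yaw,n))))*sgn
                b=max(b,v.mean())
        out.append(round(float(b),1))
    return out
print("nut top",scan(t,(572.5,155.5),109,24,6,1))
print("nut scene",scan(s,(573.5,155.7),109,24,6,1))
print("sq top",scan(t,(495.7,-180.4),79,13,4,-1))
print("sq sc",scan(s,(497.8,-180.1),79,13,4,-1))
def crop(im,x0,y0,x1,y1,k): return cv2.resize(im[y0:y1,x0:x1],None,fx=k,fy=k,interpolation=cv2.INTER_CUBIC)
cv2.imwrite("pics/n1.png",np.hstack([cv2.convertScaleAbs(crop(t["im"],226,174,246,194,20),alpha=1.2),crop(s["im"],305,210,325,230,20)]))
cv2.imwrite("pics/n2.png",np.hstack([crop(t["im"],353,204,373,224,20),crop(s["im"],189,205,209,225,20)]))
E
```

```text
nut top [13.9, 14.0, 14.0, 14.1, 14.1, 14.2, 14.2, 14.2, 14.1, 14.0, 13.9, 13.8, 13.6, 13.6, 13.4, 13.4, 13.4, 13.5, 13.7, 13.8]
nut scene [-2.4, -2.0, -1.6, -1.2, -0.8, -0.5, -0.4, -0.3, -0.2, -0.2, -0.3, -0.4, -0.7, -1.1, -1.5, -1.9, -2.4, -2.6, -2.7, -2.5]
sq top [32.1, 32.0, 31.8, 31.6, 31.4, 31.2, 31.0, 31.0, 30.9, 30.9, 30.9, 30.9, 30.9, 30.9, 31.0, 31.1, 31.2, 31.3, 31.5, 31.5, 31.6, 31.6, 31.7, 31.7, 31.8, 31.9, 32.0, 32.1, 32.1, 32.1]
sq sc [97.5, 95.9, 96.5, 96.2, 96.0, 96.5, 96.7, 97.3, 98.1, 99.4, 100.8, 101.6, 102.7, 102.9, 103.8, 104.1, 104.5, 104.6, 104.7, 104.7, 104.7, 104.2, 104.1, 103.7, 102.9, 102.2, 101.5, 100.3, 99.6, 98.1][ WARN:0@4.094] global loadsave.cpp:1063 imwrite_ Unsupported depth image for selected encoder is fallbacked to CV_8U.
```

View pics/n1.png

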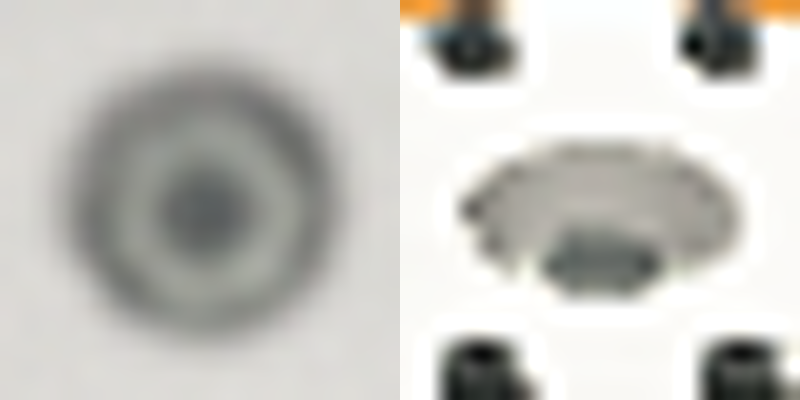

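View pics/n2.png

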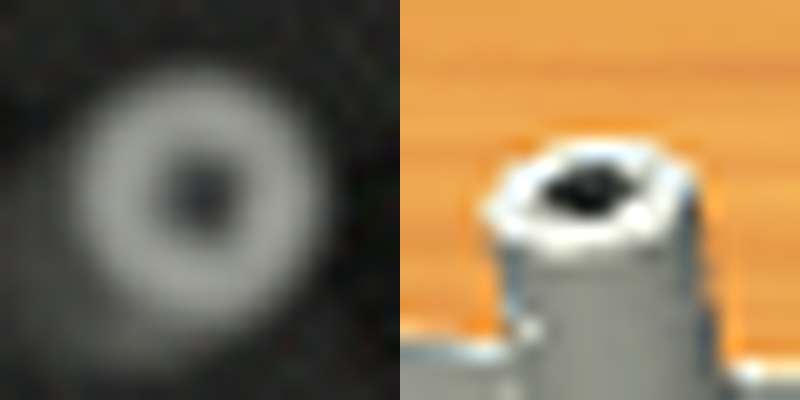

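```bash
python3 -m creep '{"translation":[[-39.8,-17.3,0],[-39.8,-17.3,0],[-39.8,-17.3,0],[-39.8,-17.3,0],[-39.8,-17.3,0],[-39.8,-17.3,0],[-39.8,-17.3,0],[-39.8,-17.3,0],[-39.8,-17.3,0]],"rotation":[[0,0,0],[0,0,0],[0,0,0],[0,0,0],[0,0,0],[0,0,0],[0,0,0],[0,0,0],[0,0,0]],"claw":[60,60,60,60,60,60,60,60,60]}' 40; python3 -m creep '{"translation":[[-14.1,-39.7,0],[-14.1,-39.7,0],[-14.1,-39.7,0],[-14.1,-39.7,0],[-14.1,-39.7,0],[-14.1,-39.7,0],[-14.1,-39.7,0],[-14.1,-39.7,0],[-14.1,-39.7,0],[-14.1,-39.7,0]],"rotation":[[0,0,0],[0,0,0],[0,0,0],[0,0,0],[0,0,0],[0,0,0],[0,0,0],[0,0,0],[0,0,0],[0,0,0]],"claw":[60,60,60,60,60,60,60,60,60,60]}'
```

```text
time: 2.0
tool_pos: [469.5, 324.9, 231.5]
tcp_rot: [180.0, 0.0, 163.7]
ft_force: [0.5, 1.3, -0.6]
finger_gap: 59.8
time: 3.0
tool_pos: [492.3, -96.1, 231.6]
tcp_rot: [180.0, 0.0, 163.7]
ft_force: [1.0, -0.6, 0.7]
finger_gap: 60.1
```

```bash
python3 -m creep '{"translation":[[-13.9,-39.8,0],[-13.9,-39.8,0],[0,0,10],[0,0,10],[0,0,10],[0,0,10],[0,0,10],[0,0,10],[0,0,10],[0,0,10]],"rotation":[[0,0,0],[0,0,0],[0,0,0.14],[0,0,0.14],[0,0,0.14],[0,0,0.14],[0,0,0.14],[0,0,0.14],[0,0,0.14],[0,0,0.14]],"claw":[60,60,60,60,60,60,60,60,60,60]}'; python3 -m creep '{"translation":[[0,0,10],[0,0,8],[0,0,0],[0,0,0]],"rotation":[[0,0,0.14],[0,0,0.132],[0,0,0],[0,0,0]],"claw":[60,60,60,60]}'
python3 - <<'E'
from h import *
t=acc("top",4);s=acc("scene",4)
def crop(im,x0,y0,x1,y1,k): return cv2.resize(im[y0:y1,x0:x1],None,fx=k,fy=k,interpolation=cv2.INTER_CUBIC)
cv2.imwrite("pics/e.png",np.hstack([crop(t["im"],330,165,430,265,4),crop(s["im"],145,145,245,245,4)]).astype(np.uint8))
E
```

```text
time: 4.0
tool_pos: [496.9, -178.6, 151.0]
tcp_rot: [180.0, 0.0, 99.2]
ft_force: [0.6, 0.5, -0.6]
finger_gap: 59.9
time: 4.4
tool_pos: [496.8, -178.5, 133.4]
tcp_rot: [-180.0, -0.0, 84.2]
ft_force: [-0.5, -0.3, -0.1]
finger_gap: 60.1
```

View pics/e.png

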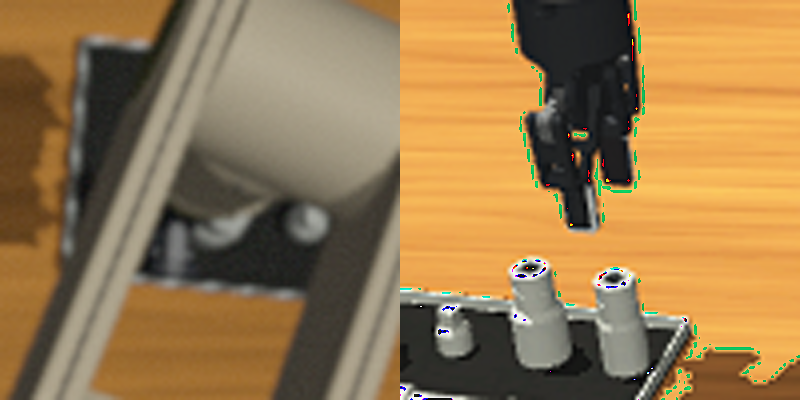

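```bash
python3 - <<'E'
from h import *
s=snapshot("scene")
st=sense();p=st["tool_pos"];yaw=np.radians(st["tcp_rot"][2]);y=np.array([np.sin(yaw),-np.cos(yaw),0]);x=np.array([np.cos(yaw),np.sin(yaw),0])
for q in(p,p+30*y,p-30*y,p+30*y+11*x,p+30*y-11*x,p-30*y+11*x,p-30*y-11*x,[496.7,-180.3,79]): print(((proj(s,q)[0]-[145,145])*4+[400,0]).round())
E
```

```text
[604. 211.]
[588. 232.]
[619. 190.]
[603. 234.]
[573. 231.]
[634. 191.]
[605. 189.]
[612. 276.]
```

```bash
python3 -m creep '{"translation":[[-1.8,0,20],[0,0,20],[0,0,20],[0,0,15],[0,0,10],[0,0,0],[0,0,0],[0,0,0],[0,0,0],[0,0,0]],"rotation":[[0,0,0],[0,0,0],[0,0,0],[0,0,0],[0,0,0],[0,0,0],[0,0,0],[0,0,0],[0,0,0],[0,0,0]],"claw":[60,60,60,60,60,60,25,25,25,25]}' 80;python3 -m creep '{"translation":[[0,0,0],[0,0,0],[0,0,0]],"rotation":[[0,0,0],[0,0,0],[0,0,0]],"claw":[25,25,25]}'
python3 - <<'E'
from h import *
s=acc("scene",4)
def crop(im,x0,y0,x1,y1,k): return cv2.resize(im[y0:y1,x0:x1],None,fx=k,fy=k,interpolation=cv2.INTER_CUBIC)
cv2.imwrite("pics/f.png",crop(s["im"],145,165,245,245,6).clip(0,255).astype(np.uint8))
E
```

```text
time: 5.85
tool_pos: [497.5, -180.8, 49.6]
tcp_rot: [179.9, 0.0, 84.0]
ft_force: [-2.0, -0.7, 5.5]
finger_gap: 28.2
time: 6.15
tool_pos: [497.5, -180.8, 49.6]
tcp_rot: [179.9, 0.0, 84.0]
ft_force: [-1.8, 1.0, 6.9]
finger_gap: 28.1
```

View pics/f.png

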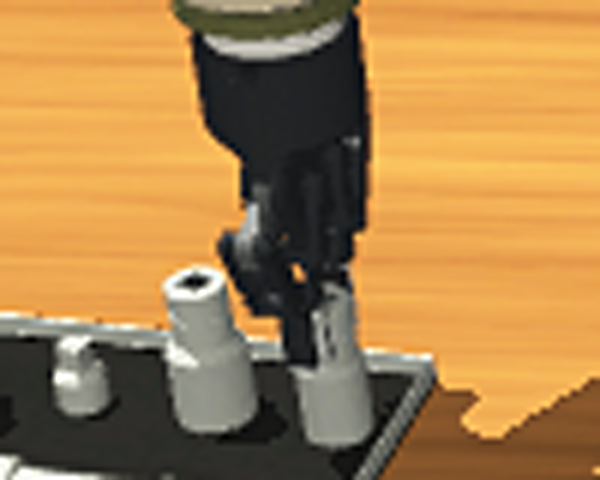

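```bash
python3 - <<'E'
from h import *
s=acc("scene",2)
st=sense();p=st["tool_pos"];print(p);yaw=np.radians(st["tcp_rot"][2]);y=np.array([np.sin(yaw),-np.cos(yaw),0]);x=np.array([np.cos(yaw),np.sin(yaw),0])
f=lambda q:((proj(s,q)-[145,165])*6).round()
im=cv2.resize(s["im"][165:245,145:245],None,fx=6,fy=6,interpolation=cv2.INTER_NEAREST).clip(0,255).astype(np.uint8)
def pl(P,c): cv2.polylines(im,[f(P).astype(int)],True,c,1)
for sg in(1,-1):
    o=p+sg*14*y
    pl(np.array([o+11*x,o-11*x,o-11*x+[0,0,35],o+11*x+[0,0,35]]),(0,0,255) if sg>0 else (255,0,255))
pl(circ(497,-180.3,79,15),(0,255,0));pl(circ(497,-180.3,3,17),(0,255,0))
cv2.imwrite("pics/g.png",im)
E
```

```text
[ 497.54207106 -180.79812093   49.58839625]
```

View pics/g.png

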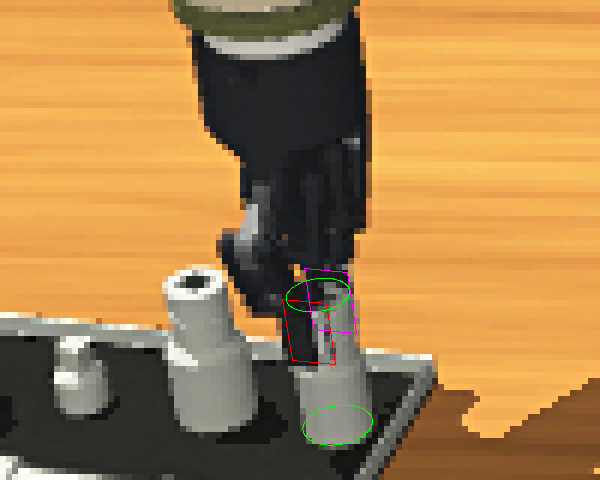

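```bash
python3 -m creep '{"translation":[[0,0,-10],[0,0,-20],[0,0,-30],[0,0,-30],[0,0,-30],[0,0,-20],[0,0,0],[0,0,0]],"rotation":[[0,0,0],[0,0,0],[0,0,0],[0,0,0],[0,0,0],[0,0,0],[0,0,0],[0,0,0]],"claw":[25,25,25,25,25,25,25,25]}'
python3 - <<'E'
from h import *
s=acc("scene",2)
st=sense();p=st["tool_pos"];print(p,st["ft_force"],st["wrist_torque"]);yaw=np.radians(st["tcp_rot"][2]);y=np.array([np.sin(yaw),-np.cos(yaw),0]);x=np.array([np.cos(yaw),np.sin(yaw),0])
f=lambda q:((proj(s,q)-[145,105])*6).round()
im=cv2.resize(s["im"][105:205,145:245],None,fx=6,fy=6,interpolation=cv2.INTER_NEAREST).clip(0,255).astype(np.uint8)
def pl(P,c): cv2.polylines(im,[f(P).astype(int)],True,c,1)
z=p[2]-46.6
pl(circ(p[0],p[1],z+76,15),(0,255,0));pl(circ(p[0],p[1],z,17),(0,255,0));pl(circ(p[0],p[1],z+40,17),(0,255,0))
cv2.imwrite("pics/i.png",im)
E
```

```text
time: 7.25
tool_pos: [496.6, -180.3, 188.1]
tcp_rot: [180.0, 0.0, 84.0]
ft_force: [0.3, 0.2, -3.1]
finger_gap: 28.4
[ 495.62404693 -179.84562442  186.33893553] [-0.32169706 -0.64818944 -3.38325958] [-0.01836406 -0.03072599 -0.00964119]
```

View pics/i.png

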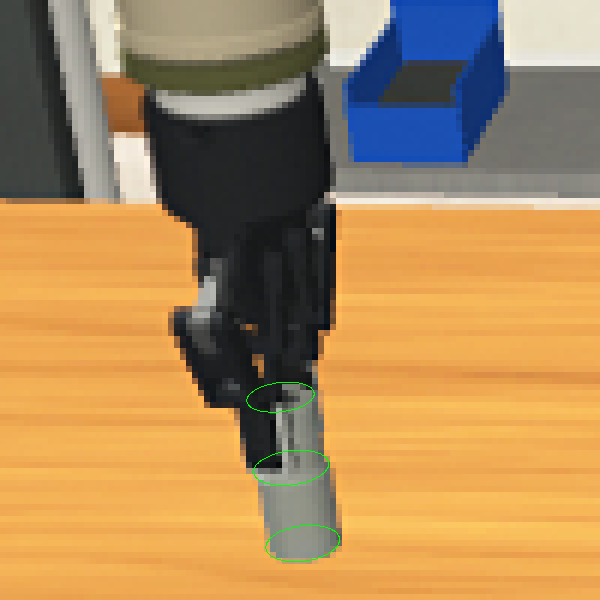

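```bash
python3 -m creep '{"translation":[[20,2.4,0],[38,4.5,0],[38,4.5,0],[38,4.5,0],[38,4.5,0],[38,4.5,0],[38,4.5,0],[38,4.5,0],[38,4.5,0],[18,2,0]],"rotation":[[0,0,0],[0,0,0],[0,0,0],[0,0,0],[0,0,0],[0,0,0],[0,0,0],[0,0,0],[0,0,0],[0,0,0]],"claw":[25,25,25,25,25,25,25,25,25,25]}';python3 -m creep '{"translation":[[0,0,0],[0,0,0]],"rotation":[[0,0,0],[0,0,0]],"claw":[25,25]}'
cat > look.py <<'E'
from h import *
import sys
name=sys.argv[1];p=np.array(eval(sys.argv[2]));cx,cy=573,155.6
s=acc("scene",2);t=acc("top",2)
o=[]
for S,x0,y0 in((s,285,160),(t,205,150)):
    f=lambda q:((proj(S,q)-[x0,y0])*6).round()
    im=cv2.resize(S["im"][y0:y0+80,x0:x0+66],None,fx=6,fy=6,interpolation=cv2.INTER_CUBIC).clip(0,255).astype(np.uint8)
    def pl(P,c): cv2.polylines(im,[f(P).astype(int)],True,c,1)
    z=p[2]-46.6
    pl(circ(p[0],p[1],z+76,15),(0,255,0));pl(circ(p[0],p[1],z,17),(0,255,0));pl(circ(p[0],p[1],z+40,17),(0,255,0))
    pl(circ(cx,cy,120,18.5),(0,0,255))
    pl(circ(cx,cy,120,55),(0,0,255))
    o.append(im)
cv2.imwrite(name,np.hstack(o))
E

```

```text
time: 8.35
tool_pos: [571.7, 158.4, 186.0]
tcp_rot: [-179.8, 0.0, 84.1]
ft_force: [-0.7, 0.3, -1.7]
finger_gap: 28.4
time: 8.55
tool_pos: [571.9, 155.1, 186.8]
tcp_rot: [-179.9, 0.1, 84.0]
ft_force: [-1.0, -0.4, -3.3]
finger_gap: 27.9
```

```bash
python3 look.py pics/j.png "[571.9,155.1,186.8]"; python3 -c "
from bench import *
print(sense()['tool_pos'])"
```

```text
[572.54148357 154.23427953 188.02709829]
```

View pics/j.png

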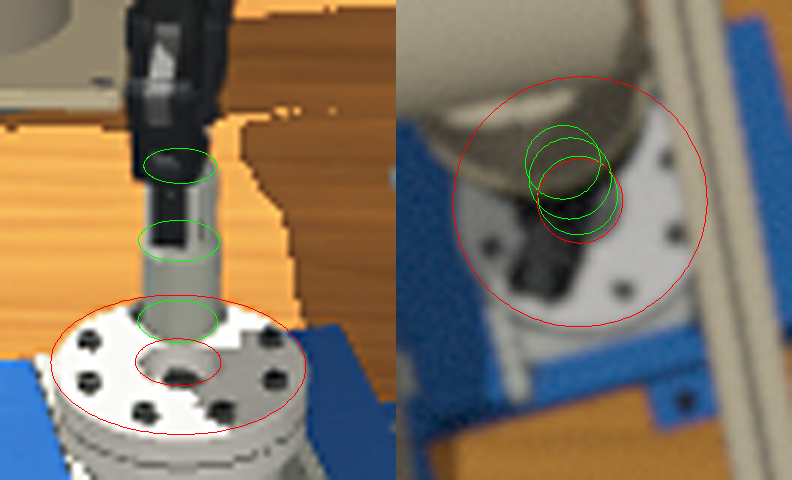

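```bash
python3 -m creep '{"translation":[[0,0.5,6],[0,0,6],[0,0,5],[0,0,0],[0,0,2],[0,0,2],[0,0,0]],"rotation":[[0,0,0],[0,0,0],[0,0,0],[0,0,0],[0,0,0],[0,0,0],[0,0,0]],"claw":[25,25,25,25,25,25,25]}';python3 -m creep '{"translation":[[0,0,1],[0,0,1],[0,0,1],[0,0,1],[0,0,0]],"rotation":[[0,0,0],[0,0,0],[0,0,0],[0,0,0],[0,0,0]],"claw":[25,25,25,25,25]}'
```

```text
time: 9.45
tool_pos: [573.1, 155.5, 167.1]
tcp_rot: [-180.0, 0.0, 84.0]
ft_force: [1.0, 0.1, -2.3]
finger_gap: 28.2
time: 9.95
tool_pos: [573.1, 155.4, 163.1]
tcp_rot: [-180.0, 0.0, 84.0]
ft_force: [0.9, -0.5, -2.4]
finger_gap: 28.1
```

Already 3.5 mm below the rim with no contact, so I'll go on down to the nut.

```bash
python3 -m creep '{"translation":[[0,0,1],[0,0,1],[0,0,1],[0,0,1],[0,0,0]],"rotation":[[0,0,0],[0,0,0],[0,0,0],[0,0,0],[0,0,0]],"claw":[25,25,25,25,25]}';python3 -m creep '{"translation":[[0,0,1],[0,0,1],[0,0,1],[0,0,1],[0,0,0]],"rotation":[[0,0,0],[0,0,0],[0,0,0],[0,0,0],[0,0,0]],"claw":[25,25,25,25,25]}'; python3 look.py pics/k.png "[573.1,155.4,155.1]"
```

```text
time: 10.45
tool_pos: [573.0, 155.5, 159.0]
tcp_rot: [-180.0, 0.0, 84.0]
ft_force: [0.0, -0.0, -2.1]
finger_gap: 28.0
time: 10.95
tool_pos: [573.1, 155.5, 155.1]
tcp_rot: [-180.0, 0.0, 84.0]
ft_force: [-0.2, -0.2, -1.5]
finger_gap: 27.9
```

View pics/k.png

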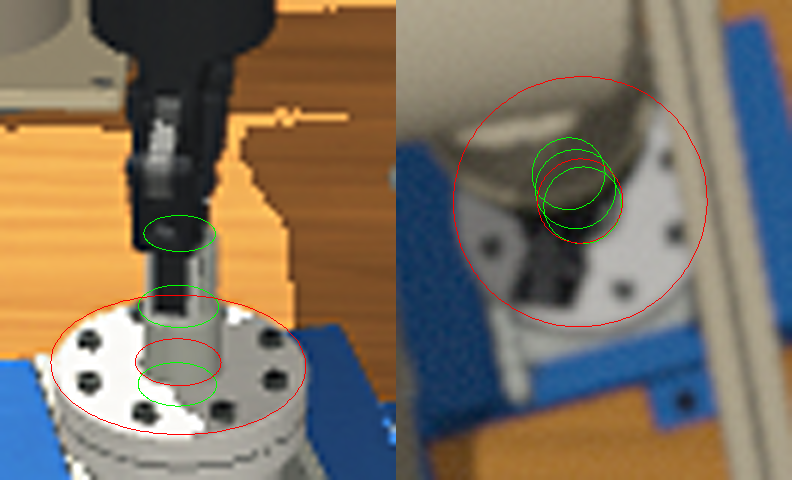

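The socket is inside the recess, with the lower body disappearing at (178,380) in the left crop.

```bash
python3 -m creep '{"translation":[[0,0,0.5],[0,0,0.5],[0,0,0.5],[0,0,0]],"rotation":[[0,0,0],[0,0,0],[0,0,0],[0,0,0]],"claw":[25,25,25,25]}';python3 -m creep '{"translation":[[0,0,0.5],[0,0,0.5],[0,0,0.5],[0,0,0]],"rotation":[[0,0,0],[0,0,0],[0,0,0],[0,0,0]],"claw":[25,25,25,25]}'
```

```text
time: 11.55
tool_pos: [573.2, 155.5, 153.8]
tcp_rot: [180.0, 0.0, 84.0]
ft_force: [-0.6, 0.6, -2.5]
finger_gap: 27.9
time: 11.95
tool_pos: [573.5, 155.4, 152.5]
tcp_rot: [180.0, 0.0, 84.0]
ft_force: [0.4, -0.2, -0.9]
finger_gap: 28.0
```

```bash
python3 -m creep '{"translation":[[0,0,0.5],[0,0,0.5],[0,0,0.5],[0,0,0]],"rotation":[[0,0,0],[0,0,0],[0,0,0],[0,0,0]],"claw":[25,25,25,25]}'
```

```text
time: 12.35
tool_pos: [573.6, 155.5, 151.7]
tcp_rot: [179.9, -0.0, 84.0]
ft_force: [-0.5, -1.4, 4.6]
finger_gap: 27.8
```

Contact at about 105–107 mm socket height, which is the nut top. Now I'll turn gently under light pressure.

```bash
python3 -m creep '{"translation":[[0,0,0.5],[0,0,0],[0,0,0],[0,0,0],[0,0,0],[0,0,0]],"rotation":[[0,0,0],[0,0,0.05],[0,0,0.05],[0,0,0.05],[0,0,0.05],[0,0,0]],"claw":[25,25,25,25,25,25]}'; python3 -c "
from bench import *
s=sense();print(s['joint_pos'],s['tool_pos'],s['ft_force'],s['wrist_torque'])"
```

```text
time: 12.95
tool_pos: [573.4, 155.3, 150.7]
tcp_rot: [180.0, 0.0, 72.5]
ft_force: [0.3, -1.8, 4.2]
finger_gap: 27.7
[ 1.02240957e+01  9.41776476e+00  9.16518369e+01 -1.64489108e-02
  7.89050852e+01  2.77565704e+01] [573.3668182  155.3356175  150.71768766] [ 0.34121031 -1.76925625  4.1593508 ] [-0.4382442   0.12287278 -0.00740032]
```

```bash
python3 -m creep '{"translation":[[0,0,0.5],[0,0,0.5],[0,0,0.5],[0,0,0]],"rotation":[[0,0,0],[0,0,0],[0,0,0],[0,0,0]],"claw":[25,25,25,25]}'; python3 -c "
from bench import *
s=sense();print(s['tool_pos'],s['ft_force'],s['wrist_torque'])"
```

```text
time: 13.35
tool_pos: [573.5, 155.5, 150.0]
tcp_rot: [179.9, -0.0, 72.6]
ft_force: [-3.0, -2.5, 9.5]
finger_gap: 28.2
[573.52566857 155.5316004  150.03038464] [-3.00736881 -2.48667517  9.5158177 ] [-0.42994101  0.63466076 -0.01834733]
```

```bash
python3 -m creep '{"translation":[[0,0,0],[0,0,0],[0,0,0],[0,0,0],[0,0,0],[0,0,0],[0,0,0]],"rotation":[[0,0,-0.05],[0,0,-0.05],[0,0,-0.05],[0,0,-0.05],[0,0,-0.05],[0,0,-0.05],[0,0,0]],"claw":[25,25,25,25,25,25,25]}'; python3 -c "
from bench import *
s=sense();print(s['tool_pos'],s['ft_force'],s['wrist_torque'])"
```

```text
time: 14.05
tool_pos: [573.7, 155.6, 149.3]
tcp_rot: [179.9, -0.0, 89.8]
ft_force: [1.5, -1.3, 4.5]
finger_gap: 27.9
[573.72347546 155.55041329 149.30463201] [ 1.53794826 -1.29631758  4.51260838] [-0.25498985 -0.28017556 -0.00573752]
```

```bash
python3 -m creep '{"translation":[[0,0,0.5],[0,0,0.5],[0,0,0.2],[0,0,0.2],[0,0,0.2],[0,0,0.2],[0,0,0]],"rotation":[[0,0,-0.05],[0,0,-0.05],[0,0,-0.05],[0,0,-0.05],[0,0,-0.05],[0,0,-0.05],[0,0,0]],"claw":[25,25,25,25,25,25,25]}'; python3 -c "
from bench import *
s=sense();print(s['tool_pos'],s['ft_force'],s['wrist_torque'])";python3 look.py pics/l.png "[573.1,155.4,149]"
```

```text
time: 14.75
tool_pos: [574.1, 155.8, 147.9]
tcp_rot: [179.9, -0.0, 106.9]
ft_force: [2.6, 0.5, 4.9]
finger_gap: 27.9
[574.05201409 155.8449081  147.88186768] [2.57709163 0.51335792 4.85108191] [-0.03387154 -0.4741547   0.12661426]
```

View pics/l.png

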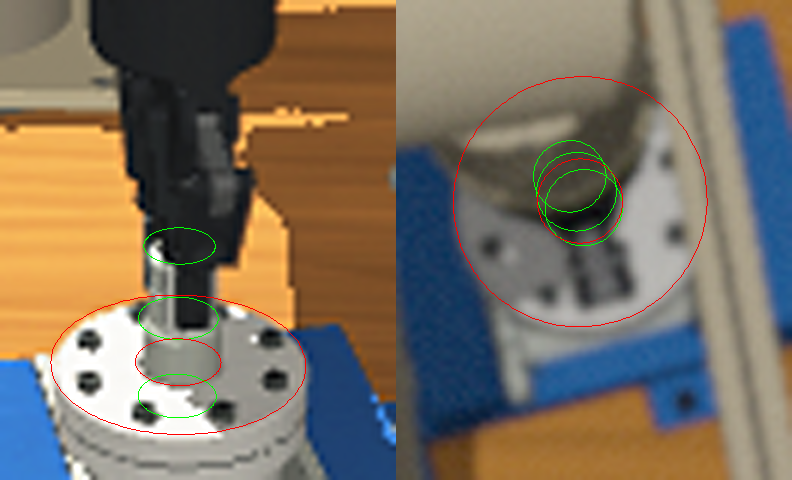

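```bash
python3 -m creep '{"translation":[[0,0,0],[0,0,0.5],[0,0,0.5],[0,0,0.5],[0,0,0.5],[0,0,0]],"rotation":[[0,0,0],[0,0,0],[0,0,0],[0,0,0],[0,0,0],[0,0,0]],"claw":[25,25,25,25,25,25]}' 120; python3 -c "
from bench import *
s=sense();print(s['tool_pos'],s['ft_force'],s['wrist_torque'])"
```

```text
time: 15.55
tool_pos: [574.1, 155.8, 146.8]
tcp_rot: [179.9, 0.0, 106.9]
ft_force: [0.1, -0.6, 11.1]
finger_gap: 27.4
[574.1184372  155.81776025 146.79656682] [ 0.06458464 -0.64248916 11.12051961] [-0.07724783  0.00617547  0.12209469]
```

```bash
python3 -m creep '{"translation":[[0,0,0],[0,0,0],[0,0,0],[0,0,0]],"rotation":[[0,0,-0.04],[0,0,-0.04],[0,0,-0.04],[0,0,0]],"claw":[25,25,25,25]}'; python3 -c "
from bench import *
s=sense();print(s['tool_pos'],s['ft_force'],s['wrist_torque'])"
```

```text
time: 15.95
tool_pos: [573.8, 155.9, 145.0]
tcp_rot: [179.9, -0.0, 113.8]
ft_force: [6.1, 0.9, 0.8]
finger_gap: 27.3
[573.78223967 155.8818835  144.95672337] [6.13183469 0.91588398 0.77982858] [ 0.30279654 -1.09993701  0.05239657]
```

```bash
python3 -m creep '{"translation":[[0,0,0.5],[0,0,0.5],[0,0,0.5],[0,0,0.5],[0,0,0]],"rotation":[[0,0,0],[0,0,0],[0,0,0],[0,0,0],[0,0,0]],"claw":[25,25,25,25,25]}'; python3 -c "
from bench import *
s=sense();print(s['tool_pos'],s['ft_force'],s['wrist_torque'])"
```

```text
time: 16.45
tool_pos: [573.8, 155.9, 142.9]
tcp_rot: [179.9, -0.0, 113.7]
ft_force: [5.7, 1.0, 0.7]
finger_gap: 27.4
[573.78621944 155.89905134 142.90951139] [5.68600277 1.04162391 0.65777731] [ 0.38524279 -1.20774234  0.01536855]
```

```bash
python3 -m creep '{"translation":[[-0.2,0.45,0.5],[0,0,0.5],[0,0,0.5],[0,0,0.5],[0,0,0]],"rotation":[[0,0,0],[0,0,0],[0,0,0],[0,0,0],[0,0,0]],"claw":[25,25,25,25,25]}'; python3 -c "
from bench import *
s=sense();print(s['tool_pos'],s['ft_force'],s['wrist_torque'])"
python3 -m creep '{"translation":[[0,0,0.5],[0,0,0.5],[0,0,0.5],[0,0,0.5],[0,0,0]],"rotation":[[0,0,0],[0,0,0],[0,0,0],[0,0,0],[0,0,0]],"claw":[25,25,25,25,25]}'
```

```text
time: 16.95
tool_pos: [573.9, 155.8, 140.9]
tcp_rot: [180.0, -0.0, 113.8]
ft_force: [4.4, 2.8, 0.4]
finger_gap: 27.5
[573.87555694 155.77406886 140.90522404] [4.42351365 2.83653556 0.41808614] [ 0.49784914 -1.01711979  0.03172654]
time: 17.45
tool_pos: [574.0, 155.7, 140.6]
tcp_rot: [179.9, 0.0, 113.8]
ft_force: [-1.8, 2.0, 12.2]
finger_gap: 27.1
```

```bash
python3 -m creep '{"translation":[[0,0,0.5],[0,0,0.5],[0,0,0.5],[0,0,0]],"rotation":[[0,0,0],[0,0,0],[0,0,0],[0,0,0]],"claw":[25,25,25,25]}'; python3 -c "
from bench import *
s=sense();print(s['tool_pos'],s['ft_force'],s['wrist_torque'])";python3 look.py pics/m.png "[573.5,155.6,140.6]"
```

```text
time: 17.85
tool_pos: [574.1, 155.7, 140.6]
tcp_rot: [179.9, 0.0, 113.8]
ft_force: [-5.9, -1.0, 21.2]
finger_gap: 27.3
[574.11013268 155.67951333 140.5550235 ] [-5.85041393 -0.98243814 21.20292871] [-0.01988601  1.05315737  0.05287916]
```

View pics/m.png

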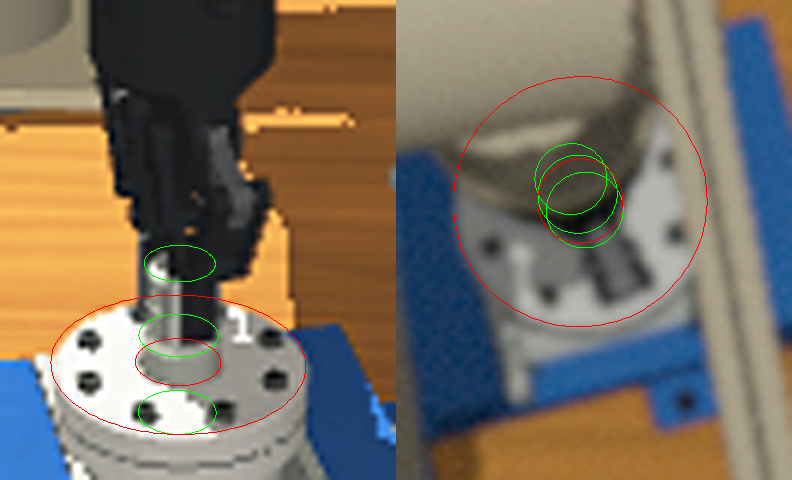

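```bash
python3 -m creep '{"translation":[[0,0,0],[0,0,0],[0,0,0]],"rotation":[[0,0,-0.05],[0,0,-0.05],[0,0,0]],"claw":[25,25,25]}'; python3 -c "
from bench import *
s=sense();print(s['tool_pos'],s['ft_force'],s['wrist_torque'])"
python3 -m creep '{"translation":[[0,0,0],[0,0,0],[0,0,0],[0,0,0],[0,0,0]],"rotation":[[0,0,0.05],[0,0,0.05],[0,0,0.05],[0,0,0.05],[0,0,0]],"claw":[25,25,25,25,25]}'; python3 -c "
from bench import *
s=sense();print(s['tool_pos'],s['ft_force'],s['wrist_torque'])"
```

```text
time: 18.35
tool_pos: [574.8, 155.9, 140.5]
tcp_rot: [179.8, 0.0, 119.6]
ft_force: [-2.3, 0.6, 18.1]
finger_gap: 27.1
[574.81751859 155.89986196 140.5469986 ] [-2.26555659  0.56364796 18.11136355] [ 0.37605128  0.1990939  -0.03047863]
time: 18.85
tool_pos: [574.2, 155.7, 140.6]
tcp_rot: [179.9, 0.0, 108.0]
ft_force: [-5.2, 0.8, 19.4]
finger_gap: 27.5
[574.23771463 155.69373478 140.59586596] [-5.1664243   0.82925436 19.3572387 ] [0.00586978 0.82565639 0.36322858]
```

```bash
python3 -m creep '{"translation":[[0,0,0],[0,0,0],[0,0,0],[0,0,0],[0,0,0],[0,0,0],[0,0,0]],"rotation":[[0,0,-0.05],[0,0,-0.05],[0,0,-0.05],[0,0,-0.05],[0,0,-0.05],[0,0,-0.05],[0,0,0]],"claw":[25,25,25,25,25,25,25]}'; python3 -c "
from bench import *
s=sense();print(s['tool_pos'],s['ft_force'],s['wrist_torque'])"
```

```text
time: 19.55
tool_pos: [574.6, 156.2, 140.6]
tcp_rot: [179.8, 0.0, 125.3]
ft_force: [-3.2, 1.4, 18.9]
finger_gap: 27.4
[574.59303196 156.17158085 140.56760839] [-3.23247376  1.40283542 18.87874413] [ 0.53502835  0.4541979  -0.12482406]
```

```bash
python3 -m creep '{"translation":[[0,0,0],[0,0,0],[0,0,0],[0,0,0],[0,0,0]],"rotation":[[0,0,0.05],[0,0,0.05],[0,0,0.04],[0,0,0],[0,0,0]],"claw":[25,25,25,25,25]}'; python3 -c "
from bench import *
import cv2
s=sense();print(s['tool_pos'],s['ft_force'],s['wrist_torque'],s['qd'])
cv2.imwrite('pics/z.png',snapshot('scene')['frame'][:,:,::-1])"
```

```text
time: 20.05
tool_pos: [574.8, 156.0, 140.6]
tcp_rot: [179.8, 0.0, 117.2]
ft_force: [-1.7, 1.8, 18.3]
finger_gap: 27.5
[574.81966571 156.03409488 140.58780659] [-1.69245847  1.82508794 18.276958  ] [0.42410154 0.19631148 0.0736479 ] [ 0.03666339  0.04417253  0.0351459   0.05361982  0.08836516 -0.2115342 ]
```

View pics/z.png

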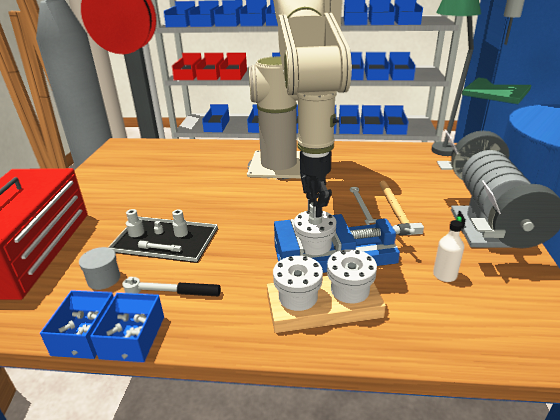

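The final view shows the small socket in the hub at (316,215), still gripped. The large (135,222) and medium (179,222) sockets stand in the tray and the other tools haven't moved. All checks agree, so I'll hand in.

```bash
python3 -c "
from bench import *
print(hand_in())"
```

```text
the job is handed in; nothing more can be done
None
```

The 24 mm socket (socket_small) fits the nut. It is fully down on the washer, and I handed the job in with it still gripped at the 120 N setting. The recess measured about 37 mm across in the pictures, so I tried that socket first, and the medium and large ones stayed standing in the tray.

**How it went in:** it went into the recess without touching, met the nut about 11 mm above the seat, then dropped once turned to match the hex.

**Last checks:**
- **Height:** the socket stopped hard at a TCP height of 140.6 mm, which puts its mouth at about 94 mm, the washer level. It did not move as the push rose from 12 to 21 N.
- **Fit on the hex:** twisting it both ways met opposing torque (+0.36 and −0.12 N m) with the height unchanged, so the hex is engaged.
- **Tilt:** the tool was about 0.2° off vertical.
- **Other items:** the last picture showed the other two sockets upright in the tray and nothing else moved.

**Checks that disagreed or were weak:**
- **Finger opening:** it read about 27 to 28 mm on the 30 mm drive end.
- **Final position:** the TCP sat about 1 to 2 mm to +x of the nut centre I measured in the pictures.
- **Slow first descent:** the socket sank gradually under light push before it dropped. I couldn't rule out a small slip in the grip from the pictures, but the final height doesn't suggest one.

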